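# Clamp the salami for hand slicing

## Task

Fix the salami for hand slicing: push the clamp's swing arm round by its upright black knob until it stops over the salami, then turn the three-spoke handle clockwise (seen from above) by pushing on a spoke with a fingertip until the sprung foot is pressed firmly onto the salami, its stem at least half pushed in. Only push - do not touch, lift or shift the salami itself, and leave the other things on the counter alone.

Things in the scene. Friction and masses are not known exactly. Their poses are not given: they have to be found in the camera images.
- clamp: Salami clamp, fixed to the counter: beech board 280 x 150 mm, its top 26 mm above the counter, on which a steel cradle of two rails carries the salami. Origin under the middle of the board, on the counter; x runs along the board from the end where the salami's cut face is (towards the robot) to the end with the steel post, y to the left, z up
- pivot (a point): The axis of the swing arm (steel post 25 mm thick, in the rear left corner of the board), given 212 mm above the counter, level with the arm's knob; the post with its cap ends at 188 mm
- home_axis (a point): The point of the salami's top line (90 mm above the counter) that the foot presses on when the arm is home: fixed to the board, 155 mm from the pivot axis
- swing_knob (a point): Centre of the black ball knob (24 mm in diameter, 212 mm above the counter) that stands on the swing arm on an upright pin 11 mm thick, 70 mm from the pivot axis. The arm is a level steel bar 22 mm wide, its top 171 mm above the counter, that reaches 155 mm from the pivot to the screw
- clamp_arm (a joint): Swing arm, rad: 0 is home against its stop, with the screw over the salami; it grows, up to 1.35, as the arm swings open, clockwise seen from above. So it is pushed home counter-clockwise. It is stiff and stays where it is left: about 10 N at the knob moves it
- hub (a point): Centre of the three-spoke handle on top of the screw, on the screw's axis, half-way up the spokes, 85 mm from the axis of the knob: 218 mm above the counter at clamp_handle = 0; it goes down as the handle turns. The hub is 32 mm in diameter and rises 14 mm above this point; below the spokes is free space down to the top of the arm's end boss (34 mm in diameter, 176 mm above the counter)
- spoke_1 (a point): Centre of the black ball (19 mm in diameter) on the end of the first spoke, 58 mm from the screw axis. The three spokes are level round steel rods, 10 mm thick, 120 degrees apart, with nothing between their ends
- spoke_2 (a point): Centre of the ball on the end of the second spoke, as spoke_1
- spoke_3 (a point): Centre of the ball on the end of the third spoke, as spoke_1
- clamp_handle (a joint): Turn of the three-spoke handle, rad: grows clockwise seen from above, 14.5 at most. It drives the screw down 12 mm a turn (1.91 mm per rad), handle and foot with it; it stays where it is left. About 2 N on a spoke turns it, rather more once the foot presses; when the foot is right in, it goes no further and hard pushing would only swing the arm away. At 0 the foot pad hangs 16 mm above the salami
- foot_pad (a point): Centre of the underside of the round foot pad (40 mm in diameter) at the lower end of the screw
- clamp_foot (a joint): How far the foot's brass stem is pushed up into its steel sleeve against the spring, m: 0 hanging free, 0.008 right in. The spring presses with 3 N at first touch and 15 N right in
- salami_mid (a point): Middle of the salami, a stub 58 mm in diameter and 130 mm long, loose in the cradle along the board, its top 90 mm above the counter
- salami: The same salami; origin on its underside near the middle
- cheese_piece_1: Yellow block of cheese, 109 x 92 x 57 mm, on the cheese wire's white board to the left of the clamp
- cheese_wedge_2: Pale cheese wedge, 121 x 82 x 47 mm, lying on the counter in front, on the left
- bench_scraper: Bench scraper with a blue handle, 113 x 127 x 24 mm, lying on the counter in front of the clamp, to its left
- tub_olive: Round tub of olives with a white lid, 79 mm wide and 57 mm high, standing on the counter in front of the cheese wire
- label_roll_blue: Pale blue label roll, 53 mm wide and 40 mm high, standing on the counter in front of the cheese wire

How it is judged:
On the way, in this order (a step that is already met when the one before it is completed fails the run):
1. the arm stands home over the salami, the foot still clear of it (value of joint clamp_arm below 0.06 rad and value of joint clamp_foot below 0.0015 m and contact force between clamp_foot and salami below 0.5 N), for 0.2 s.
2. the foot is wound down onto the salami, its stem at least half in (value of joint clamp_arm below 0.06 rad and value of joint clamp_foot above 0.004 m and contact force between clamp_foot and salami above 5 N), for 0.2 s.
At the end, for the whole second after the job is handed in: The swing arm is home (within 0.06 rad of its stop), the foot presses on the salami with more than 5 N, its stem at least 4 mm (half its travel) in, and the salami lies in its cradle, within 12 mm of where it was (all of step 2 and distance of salami_mid from where it was at the start of the episode below 0.012 m and linear speed of salami below 0.02 m/s); the robot touches nothing.
It fails at once if the gripper touches the salami (contact force between any of the fingers, the arm and salami above 1 N).
It fails at once if the salami is lifted or shifted by more than 15 mm (distance of salami_mid from where it was at the start of the episode above 0.015 m).
It fails at once if another thing on the counter is shifted by more than 20 mm (distance of any of cheese_piece_1, cheese_wedge_2, bench_scraper, label_roll_blue, tub_olive from where it was at the start of the episode above 0.02 m).
It also fails if it takes over 72 s, if anything falls off the work surface, if the arm or the gripper's body presses on something with over 40 N, if the wrist force passes 120 N, or if a joint passes its speed limit or range.

## Robot

A 6-joint arm with a two-finger parallel gripper is mounted at the origin on a cart in front of the work surface, level with it; the furniture and walls round the work are solid. World frame = base frame: x ahead of the robot, y to its left, z up, the work surface at z = 0. Lengths are in m, angles in rad, forces in N, time in s.
With the tool pointing down it reaches from about 0.3 to 0.875 m from the base axis. Payload 6.4 kg.
Tool frame: the origin (TCP) lies midway between the tips of the shut fingers; the grasp point (between the pads) lies 19 mm behind it; x points along the fingers, y is the direction in which the jaws open and shut, and the axes are right-handed (so a half turn about x gives the same grasp; the last joint's range is limited). The gripper opens to 85 mm and grips with 20 to 120 N. Pads are 22 mm wide; open, the fingers measure 114 mm over their backs; the gripper's body (76 mm by 85 mm) begins 54 mm behind the grasp point. The pads swing forward as they close: fully open they stand 13 mm farther back than shut.
Start: joints at [-1.495, 0.181, 1.607, -0, 1.354, -0.206], TCP at [0.16, -0.552, 0.197] pointing down, gripper open.
Joint ranges: [-2.99, 2.99], [-0.89, 2.07], [0.3, 2.58], [-1.14, 4.28], [0, 2.63], [-3.12, 3.12]. Speed limits (rad/s): [2.57, 2.57, 3.01, 3.14, 3.14, 3.14].

## Interface

Orientations are given as a unit quaternion [w, x, y, z].
In Python, from bench import ctrl gives the robot as it stands.
- The arm moves only by the tool step_arm, never from a script. Its argument "motion" is a list of rows, each a list of 7 numbers: the shift along the tool's x, y, z in mm, then the turn, a rotation vector about the tool's x, y, z in degrees, then the closure in counts, from 0 (fully open) to 255 (shut). In form: [[tx, ty, tz, rx, ry, rz, hand], ...]. A call has 1 to 10 rows; each row is the pose to reach, as a shift and turn from the pose commanded when the call began, along the tool's axes at that moment; what a row does not reach only later rows make up. A row lasts 1/8 s, in which the tool goes at most 62.5 mm and 10.7 degrees, less where a joint would pass 70% of its speed; a pose out of reach is approached as far as the arm can. A call with a gripper value outside its range is refused whole. The fingers move at their own pace and stop on an object; the grip force is fixed at half the most. Time passes only in rows, so rows that repeat a pose let the fingers close. It gives the time, the measured TCP pose, the force and the opening at its end, in the units of the state.
- ctrl.get_obs(): the state, without advancing time (a new reading comes with each control period).
- ctrl.camera(name): name is "scene" or "top"; returns (picture, depth): 384x512x3 uint8, red, green, blue; 384x512 float32, m along the optical axis (not along the pixel's ray), 0 where there is no reading.
- ctrl.camera_info(name): a dict with "fx", "fy", "cx", "cy" (pixels), "dist_coeffs" ([k1, k2, p1, p2, k3] as OpenCV has them; the pictures are not rectified), "T" (4x4, takes a point from camera to world coordinates). Camera axes: x right, y down, z forward; pixel columns grow to the right and rows downward; lengths in m; the calibration is good to about 2 mm. A picture is of the moment at which its call begins. camera_info takes no time and is no camera call.
- ctrl.hand_in(): hands the job in, once; it reports no verdict.
The state is a dict: "time_s": time; "q": joint angles; "dq": joint speeds; "joint_efforts": joint torques, N m; "eef_pos": TCP position; "eef_rot": TCP orientation; "wrist_force": force on the tool from outside, world axes, zero at the start; "torque": the same for the moment, N m; "opening": opening from 0.0 (shut) to 1.0 (fully open).
Only numpy, scipy, OpenCV 4.12 (cv2) and the standard library are available. Lean on these libraries where they do the work, as an engineer would, in place of code of your own. Each camera call takes 0.05 s, during which the arm holds its last target. There are 200 camera calls.

## Working session

There is one attempt and no reset: what is moved stays moved. The work goes in short steps, Python scripts to look and compute and a tool call to move; the robot and the scene stay as the last step left them, time stands still between calls to the robot, and variables do not carry over. Pictures are saved under pics/ and viewed, about 8 in all and at most 12, crops included, and the job is handed in when it is done.

Besides the shell and the picture viewer there is one more tool, called after ">>>" as name(argument=value, ...) on one line, values as JSON. step_arm: Moves the arm, as the interface text tells. Its arguments: {"type":"object","properties":{"motion":{"type":"array","items":{"type":"array","items":{"type":"number"}}}},"required":["motion"]}

```bash
mkdir -p pics && cat > h.py <<'E'
import numpy as np, cv2
from bench import ctrl
def snap(n,f):
    im,d=ctrl.camera(n); cv2.imwrite('pics/'+f,cv2.cvtColor(im,cv2.COLOR_RGB2BGR)); np.save('pics/'+f+'.npy',d); return im,d
def ray(n,u,v):
    c=ctrl.camera_info(n);K=np.array([[c['fx'],0,c['cx']],[0,c['fy'],c['cy']],[0,0,1]])
    p=cv2.undistortPoints(np.array([[[u,v]]],float),K,np.array(c['dist_coeffs'],float))[0,0]
    T=np.array(c['T']); return T[:3,3],T[:3,:3]@np.array([p[0],p[1],1])
def onz(n,u,v,z):
    o,r=ray(n,u,v); return o+r*(z-o[2])/r[2]
def atd(n,u,v,d):
    o,r=ray(n,u,v); return o+r*d
E
python3 - <<'E'
from h import *
for n in('scene','top'):
    im,d=snap(n,n+'0.png'); c=ctrl.camera_info(n); print(n,np.round(c['T'],3).tolist(),c['fx'])
a=[cv2.imread('pics/%s0.png'%n) for n in('scene','top')]
print(ctrl.get_obs())
E
```

```text
scene [[-0.876, -0.343, 0.34, 0.188], [-0.483, 0.623, -0.615, 0.65], [-0.001, -0.703, -0.711, 0.912], [0.0, 0.0, 0.0, 1.0]] 395.16226625315034
top [[0.011, -0.983, 0.181, 0.361], [-1.0, -0.012, -0.007, -0.026], [0.009, -0.181, -0.983, 1.147], [0.0, 0.0, 0.0, 1.0]] 371.2996767102024
{'time_s': 0.1, 'q': array([-1.49529789e+00,  1.81438500e-01,  1.60793515e+00, -1.36735395e-05,
        1.35383460e+00, -2.06298894e-01]), 'dq': array([ 0.00059964, -0.00205235, -0.00307659,  0.00268893,  0.00133832,
        0.00050802]), 'joint_efforts': array([ 3.24264988e-05, -4.45881164e+01, -3.52238774e+01, -3.51632134e-04,
        4.16173454e-03, -1.58648612e-05]), 'eef_pos': array([ 0.15986601, -0.55173182,  0.19587708]), 'eef_rot': array([ 0.0987318 ,  0.70013173,  0.09987236, -0.7000665 ]), 'wrist_force': array([-0.43552398,  0.52517373,  0.1584706 ]), 'torque': array([0.02651275, 0.00412491, 0.00686532]), 'opening': 1.0015432564052478}
```

View pics/top0.png

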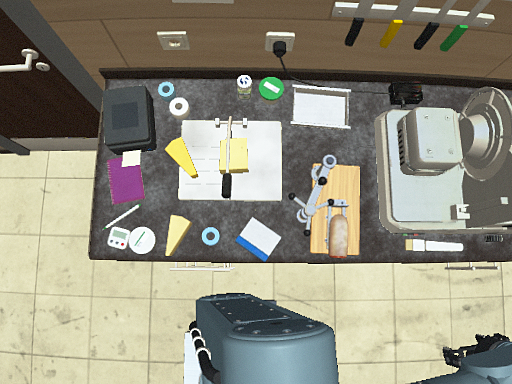

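View pics/scene0.png

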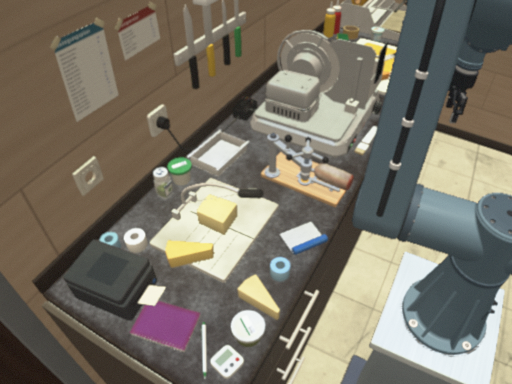

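The top view shows the clamp: post at about (330,160), knob (322,181), hub about (310,207), and the salami at (338,235). Next I'll take an enlarged crop.

```bash
python3 - <<'E'
from h import *
a=cv2.imread('pics/top0.png')[145:265,275:375]; b=cv2.imread('pics/scene0.png')[120:210,255:365]
a=cv2.resize(a,None,fx=4,fy=4,interpolation=2); b=cv2.resize(b,None,fx=3.6,fy=3.6,interpolation=2)
o=np.zeros((480,800,3),np.uint8); o[:,:400]=a; o[:b.shape[0],400:400+b.shape[1]]=b[:, :400]
cv2.imwrite('pics/crop0.png',o)
E
```

```text
(no output)
```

View pics/crop0.png

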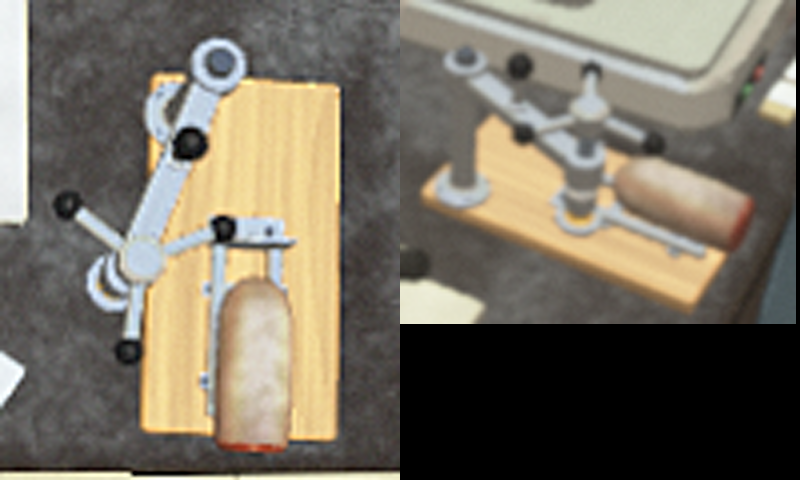

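The crop shows, in crop pixels: post cap (219,63), knob (190,144), hub (141,257), and spoke balls (67,204), (223,227), (128,351). The salami axis is at x≈253, y 278–450.

```bash
python3 - <<'E'
from h import *
P={}
for k,u,v,z in [('pivot',219,63,.188),('knob',190,144,.212),('hub',141,257,.232),('s1',67,204,.218),('s2',223,227,.218),('s3',128,351,.218),('c2',340,87,.026),('c3',337,440,.026),('c4',142,432,.026),('salback',254,280,.07),('salfront',253,450,.07)]:
    P[k]=onz('top',275+u/4-.4,145+v/4-.4,z); print(k,np.round(P[k],4))
n=np.linalg.norm; p=P['pivot'][:2]
print(n(P['knob'][:2]-p),n(P['hub'][:2]-p),[n(P[s][:2]-P['hub'][:2]) for s in('s1','s2','s3')])
ang=lambda a,b:np.degrees(np.arctan2(*(b-a)[1::-1])); print(ang(p,P['knob'][:2]),ang(p,P['hub'][:2]))
print([ang(P['hub'][:2],P[s][:2]) for s in('s1','s2','s3')])
e=P['c2']-P['c3']; print('board ang',np.degrees(np.arctan2(e[1],e[0])),n(e[:2]))
E
```

```text
pivot [ 0.6324 -0.2444  0.188 ]
knob [ 0.5708 -0.2182  0.212 ]
hub [ 0.4936 -0.1814  0.232 ]
s1 [ 0.5292 -0.137   0.218 ]
s2 [ 0.5155 -0.2369  0.218 ]
s3 [ 0.436  -0.1747  0.218 ]
c2 [ 0.6605 -0.3775  0.026 ]
c3 [ 0.3851 -0.3641  0.026 ]
c4 [ 0.3907 -0.2152  0.026 ]
salback [ 0.5009 -0.2926  0.07  ]
salfront [ 0.3769 -0.2886  0.07  ]
0.06688432309475717 0.15237255615990863 [np.float64(0.0569619997466899), np.float64(0.059655171205402), np.float64(0.058022610092165715)]
156.9557437768865 155.59848602842806
[np.float64(51.304498581139335), np.float64(-68.44354066164026), np.float64(173.29513956029243)]
board ang -2.7834645701355236 0.27565533968335726
```

```bash
cat >> h.py <<'E'
from scipy.spatial.transform import Rotation as R
def pose():
    o=ctrl.get_obs(); q=o['eef_rot']; return o,R.from_quat([q[1],q[2],q[3],q[0]])
E
python3 - <<'E'
from h import *
o,r=pose(); M=r.as_matrix(); print(np.round(M,3))
# yaw to make tool y = +-world y
for s in(1,-1):
    T=np.array([[0,0,s],[0,s,0],[-1,0,0]],float); print(s,np.linalg.det(T),np.degrees((r.inv()*R.from_matrix(T)).as_rotvec()))
print('to target tool axes mm', M.T@(np.array([.568,-.16,.30])-o['eef_pos'])*1000, M.T@(np.array([.25,-.30,.35])-o['eef_pos'])*1000)
im,d=ctrl.camera('top')
for k,u,v in[('hub',310,209),('s1',291.5,195.6),('s2',330.5,201.4),('s3',306.7,232.4),('knob',322.2,180.6),('pivot',329.5,160.4),('boardfront',350,250),('slicer',425,150),('slicer edge',382,150),('slic',382,215)]:
    dd=np.median(d[int(v)-1:int(v)+2,int(u)-1:int(u)+2]); print(k,np.round(atd('top',u-.0,v-.0,dd),3))
E
```

```text
[[-0.     0.278 -0.961]
 [ 0.002 -0.961 -0.278]
 [-1.    -0.002 -0.   ]]
1 1.0 [-1.63853984e+02 -1.33471722e-01 -7.63445873e-03]
-1 1.0 [ 1.61459635e+01 -5.30379095e-03  9.27251214e-02]
to target tool axes mm [-103.5472757  -262.94887631 -501.00359364] [-153.72962249 -216.98148258 -156.63064061]
hub [ 0.494 -0.183  0.227]
s1 [ 0.529 -0.137  0.221]
s2 [ 0.515 -0.236  0.222]
s3 [ 0.435 -0.174  0.223]
knob [ 0.569 -0.216  0.222]
pivot [ 0.633 -0.245  0.187]
boardfront [ 0.399 -0.337  0.025]
slicer [ 0.66  -0.504  0.211]
slicer edge [ 0.705 -0.441  0.059]
slic [ 0.504 -0.435  0.043]
```

>>> step_arm(motion=[[-50, 0, 0, 8, 0, 0, 255], [-95, -25, -15, 16.1, 0, 0, 255], [-125, -60, -40, 16.1, 0, 0, 255], [-150, -100, -65, 16.1, 0, 0, 255], [-154, -140, -95, 16.1, 0, 0, 255], [-154, -180, -125, 16.1, 0, 0, 255], [-154, -217, -157, 16.1, 0, 0, 255], [-154, -230, -210, 16.1, 0, 0, 255], [-154, -240, -265, 16.1, 0, 0, 255], [-154, -240, -265, 16.1, 0, 0, 255]])

```text
time_s: 1.4
eef_pos: [0.3501, -0.2456, 0.3504]
eef_rot: [0.002, 0.707, 0.003, -0.707]
wrist_force: [-0.4, -0.6, 0.2]
opening: 0.003
```

>>> step_arm(motion=[[0, -20, -50, 0, 0, 0, 255], [0, -40, -105, 0, 0, 0, 255], [0, -60, -160, 0, 0, 0, 255], [10, -81, -205, 0, 0, 0, 255], [50, -81, -220, 0, 0, 0, 255], [100, -81, -220, 0, 0, 0, 255], [110, -81, -220, 0, 0, 0, 255], [110, -81, -220, 0, 0, 0, 255]])

```text
time_s: 2.4
eef_pos: [0.5673, -0.1677, 0.2411]
eef_rot: [0.0, -0.707, 0.0, 0.707]
wrist_force: [-0.3, -0.0, 0.7]
opening: 0.0
```

```bash
python3 - <<'E'
from h import *
o=ctrl.get_obs(); print(o['eef_pos'],o['q'])
a,_=snap('top','t1.png'); b,_=snap('scene','s1.png')
a=cv2.cvtColor(cv2.resize(a[145:265,275:375],None,fx=4,fy=4),4); b=cv2.cvtColor(cv2.resize(b[100:220,255:355],None,fx=4,fy=4),4)
cv2.imwrite('pics/crop1.png',np.hstack([a,b]))
E
```

```text
[ 0.56728981 -0.1676972   0.24113165] [-4.87815784e-01  1.84159468e-01  1.51279868e+00 -1.40932926e-04
  1.44513304e+00  1.08321923e+00]
```

View pics/crop1.png

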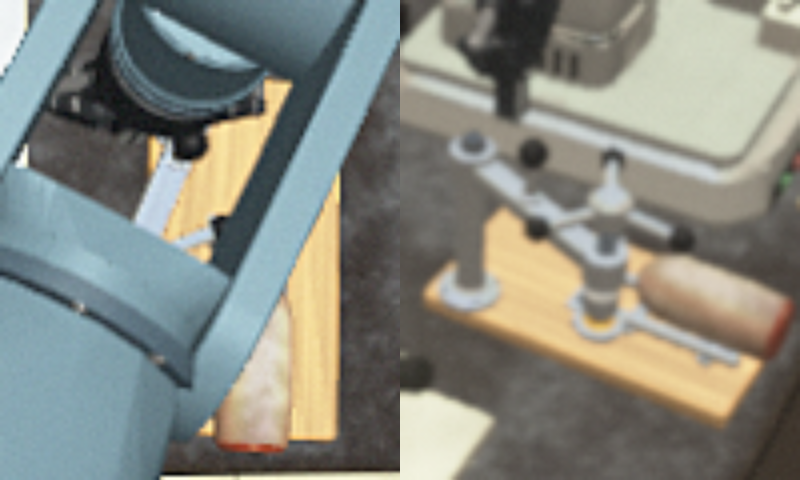

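>>> step_arm(motion=[[25, 0, 0, 0, 0, 0, 255], [51, 0, 0, 0, 0, 0, 255], [51, 10, 0, 0, 0, 0, 255], [51, 20, 0, 0, 0, 0, 255], [51, 28, 0, 0, 0, 0, 255], [51, 36, 0, 0, 0, 0, 255], [51, 44, 0, 0, 0, 0, 255], [51, 52, 0, 0, 0, 0, 255]])

```text
time_s: 3.5
eef_pos: [0.5677, -0.2195, 0.1898]
eef_rot: [0.0, 0.707, 0.0, -0.707]
wrist_force: [0.1, -0.2, -0.2]
opening: -0.0
```

```bash
python3 - <<'E'
from h import *
o=ctrl.get_obs(); print(o['eef_pos'],o['wrist_force'])
b,d=snap('scene','s2.png')
b=cv2.cvtColor(cv2.resize(b[100:220,255:355],None,fx=5,fy=5),4)
cv2.imwrite('pics/crop2.png',b)
E
```

```text
[ 0.56769358 -0.21947224  0.18975037] [ 0.09035349 -0.16283057 -0.20553785]
```

View pics/crop2.png

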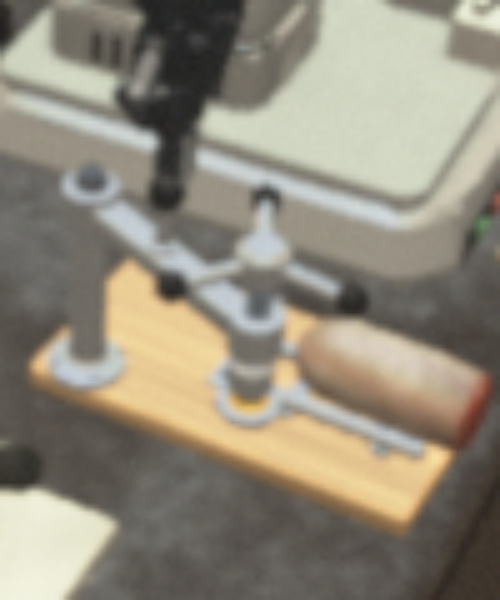

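```bash
cat >> h.py <<'E'
def proj(n,p):
    c=ctrl.camera_info(n);K=np.array([[c['fx'],0,c['cx']],[0,c['fy'],c['cy']],[0,0,1]]);T=np.linalg.inv(np.array(c['T']))
    return cv2.projectPoints(np.array([p],float),cv2.Rodrigues(T[:3,:3])[0],T[:3,3],K,np.array(c['dist_coeffs'],float))[0].ravel()
E
python3 - <<'E'
from h import *
for p in[(.5685,-.2155,.212),(.5677,-.2195,.19),(.632,-.244,.188),(.5673,-.1677,.241)]: print(p,proj('scene',p))
for u,v in[(288,138),(288.5,132),(288.5,126)]: 
    o,r=ray('scene',u,v); d=np.load('pics/s2.png.npy')[int(v),int(u)]; print(atd('scene',u,v,d), onz('scene',u,v,.212))
E
```

```text
(0.5685, -0.2155, 0.212) [288.08027666 138.36868533]
(0.5677, -0.2195, 0.19) [288.5435202  143.68362657]
(0.632, -0.244, 0.188) [273.20279772 133.82022153]
(0.5673, -0.1677, 0.241) [281.57738988 139.08070761]
[ 0.56595796 -0.2089766   0.21849097] [ 0.56949802 -0.21701994  0.212     ]
[ 0.56400069 -0.20551805  0.24279769] [ 0.58131747 -0.24490884  0.212     ]
[ 0.55459247 -0.18164756  0.28135526] [ 0.59493953 -0.27315398  0.212     ]
```

```bash
python3 - <<'E'
from h import *
for f,u in(('s1.png',281),('s2.png',288)):
    d=np.load('pics/'+f+'.npy'); im=cv2.imread('pics/'+f)
    for v in range(112,148,2): print(f,v,np.round(atd('scene',u,v,d[v,u]),3),im[v,u])
print(ctrl.get_obs()['opening'])
E
```

```text
s1.png 112 [ 0.565 -0.151  0.341] [43 45 45]
s1.png 114 [ 0.573 -0.17   0.321] [40 42 42]
s1.png 116 [ 0.556 -0.132  0.342] [36 38 38]
s1.png 118 [ 0.556 -0.135  0.335] [38 40 39]
s1.png 120 [ 0.556 -0.133  0.329] [32 37 37]
s1.png 122 [ 0.564 -0.152  0.309] [42 46 43]
s1.png 124 [ 0.564 -0.153  0.302] [42 44 43]
s1.png 126 [ 0.563 -0.151  0.297] [47 48 48]
s1.png 128 [ 0.563 -0.151  0.291] [49 51 51]
s1.png 130 [ 0.697 -0.438  0.059] [111 121 125]
s1.png 132 [ 0.696 -0.437  0.051] [133 146 154]
s1.png 134 [ 0.695 -0.435  0.044] [132 144 152]
s1.png 136 [ 0.695 -0.437  0.033] [132 146 153]
s1.png 138 [ 0.69  -0.428  0.032] [113 124 130]
s1.png 140 [ 0.705 -0.46  -0.004] [114 119 120]
s1.png 142 [ 0.601 -0.237  0.172] [192 187 180]
s1.png 144 [ 0.599 -0.233  0.169] [211 204 197]
s1.png 146 [ 0.593 -0.221  0.171] [212 206 198]
s2.png 112 [ 0.557 -0.179  0.328] [40 38 40]
s2.png 114 [ 0.559 -0.183  0.318] [34 36 37]
s2.png 116 [ 0.561 -0.189  0.308] [44 46 48]
s2.png 118 [ 0.567 -0.204  0.291] [78 80 81]
s2.png 120 [ 0.566 -0.201  0.286] [41 43 44]
s2.png 122 [ 0.554 -0.175  0.299] [36 37 38]
s2.png 124 [ 0.556 -0.181  0.288] [41 42 42]
s2.png 126 [ 0.556 -0.181  0.281] [36 35 37]
s2.png 128 [ 0.558 -0.187  0.27 ] [45 47 48]
s2.png 130 [ 0.567 -0.208  0.247] [43 44 43]
s2.png 132 [ 0.565 -0.205  0.243] [43 42 44]
s2.png 134 [ 0.564 -0.202  0.238] [49 50 51]
s2.png 136 [ 0.568 -0.213  0.222] [70 75 78]
s2.png 138 [ 0.566 -0.209  0.218] [48 49 50]
s2.png 140 [ 0.565 -0.208  0.212] [36 40 39]
s2.png 142 [ 0.567 -0.213  0.201] [78 84 87]
s2.png 144 [ 0.569 -0.218  0.19 ] [ 99 107 112]
s2.png 146 [ 0.568 -0.217  0.183] [102 109 113]
0.0010984009611469095
```

```bash
cat >> h.py <<'E'
def cloud(n,d,box):
    u0,v0,u1,v1=box; vv,uu=np.mgrid[v0:v1,u0:u1]
    return np.array([atd(n,u,v,d[v,u]) for u,v in zip(uu.ravel(),vv.ravel()) if d[v,u]>0])
E
python3 - <<'E'
from h import *
for f,t in(('s1.png',(.5673,-.1677)),('s2.png',(.5677,-.2195))):
    c=cloud('scene',np.load('pics/'+f+'.npy'),(260,90,310,150)); m=(np.abs(c[:,0]-t[0])<.04)&(np.abs(c[:,1]-t[1])<.04)&(c[:,2]>.23); c=c[m]
    for z in np.arange(.23,.33,.01):
        k=c[(c[:,2]>=z)&(c[:,2]<z+.01)]
        if len(k): print(f,round(z,2),len(k),np.round(k.min(0)[:2],3),np.round(k.max(0)[:2],3))
E
```

```text
Traceback (most recent call last):
  File "h.py", line 21, in cloud
    return np.array([atd(n,u,v,d[v,u]) for u,v in zip(uu.ravel(),vv.ravel()) if d[v,u]>0])
                     ~~~^^^^^^^^^^^^^^
  File "h.py", line 12, in atd
    o,r=ray(n,u,v); return o+r*d
        ~~~^^^^^^^
  File "h.py", line 6, in ray
    c=ctrl.camera_info(n);K=np.array([[c['fx'],0,c['cx']],[0,c['fy'],c['cy']],[0,0,1]])
ValueError: time passes only in moves, steps and waits
```

```bash
sed -i 's/^from bench import ctrl/from bench import ctrl\nfrom functools import lru_cache\ninfo=lru_cache(None)(lambda n: ctrl.camera_info(n))/; s/c=ctrl.camera_info(n);/c=info(n);/' h.py
python3 - <<'E'
from h import *
for f,t in(('s1.png',(.5673,-.1677)),('s2.png',(.5677,-.2195))):
    c=cloud('scene',np.load('pics/'+f+'.npy'),(260,90,310,150)); m=(np.abs(c[:,0]-t[0])<.04)&(np.abs(c[:,1]-t[1])<.04)&(c[:,2]>.23); c=c[m]
    for z in np.arange(.23,.33,.01):
        k=c[(c[:,2]>=z)&(c[:,2]<z+.01)]
        if len(k): print(f,round(z,2),len(k),np.round(k.min(0)[:2],3),np.round(k.max(0)[:2],3))
E
```

```text
s1.png 0.27 7 [ 0.559 -0.163] [ 0.577 -0.161]
s1.png 0.28 14 [ 0.555 -0.171] [ 0.571 -0.155]
s1.png 0.29 27 [ 0.555 -0.169] [ 0.573 -0.149]
s1.png 0.3 31 [ 0.555 -0.174] [ 0.574 -0.149]
s1.png 0.31 9 [ 0.554 -0.173] [ 0.559 -0.153]
s1.png 0.32 47 [ 0.553 -0.202] [ 0.575 -0.13 ]
s2.png 0.23 23 [ 0.557 -0.223] [ 0.579 -0.202]
s2.png 0.24 22 [ 0.555 -0.22 ] [ 0.579 -0.203]
s2.png 0.25 21 [ 0.555 -0.224] [ 0.572 -0.203]
s2.png 0.26 14 [ 0.553 -0.244] [ 0.569 -0.187]
s2.png 0.27 40 [ 0.554 -0.253] [ 0.577 -0.18 ]
s2.png 0.28 27 [ 0.55  -0.259] [ 0.566 -0.18 ]
s2.png 0.29 34 [ 0.549 -0.256] [ 0.571 -0.198]
s2.png 0.3 34 [ 0.549 -0.255] [ 0.565 -0.18 ]
s2.png 0.31 30 [ 0.548 -0.237] [ 0.563 -0.18 ]
s2.png 0.32 44 [ 0.546 -0.235] [ 0.587 -0.18 ]
```

The views show the shut fingertips ending about 35 mm above the reported TCP: at TCP z .241 the depth shows the tip near .275. The finger passed over the knob without touching it. I'll back off, go lower and push again.

>>> step_arm(motion=[[0, -26, 0, 0, 0, 0, 255], [0, -52, 0, 0, 0, 0, 255], [12, -52, 0, 0, 0, 0, 255], [25, -52, 0, 0, 0, 0, 255], [25, -42, 0, 0, 0, 0, 255], [25, -34, 0, 0, 0, 0, 255], [25, -26, 0, 0, 0, 0, 255], [25, -20, 0, 0, 0, 0, 255]])

```text
time_s: 4.55
eef_pos: [0.5665, -0.1961, 0.1648]
eef_rot: [0.002, -0.706, -0.003, 0.708]
wrist_force: [-9.5, 17.7, 10.4]
opening: 0.002
```

```bash
python3 - <<'E'
from h import *
b,d=snap('scene','s3.png')
b=cv2.cvtColor(cv2.resize(b[100:200,255:355],None,fx=6,fy=6,interpolation=2),4)
cv2.imwrite('pics/crop3.png',b)
E
```

```text
(no output)
```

View pics/crop3.png

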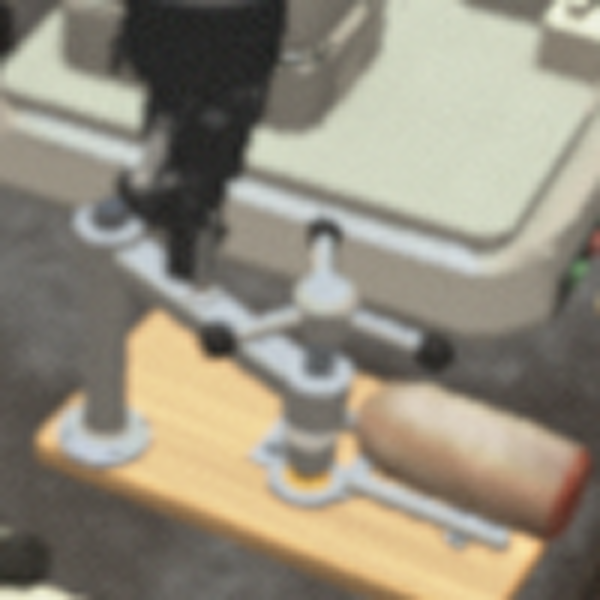

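```bash
python3 - <<'E'
from h import *
d=np.load('pics/s3.png.npy')
for v in range(128,152,2): print(v,[np.round(atd('scene',u,v,d[v,u]),3).tolist() for u in(283,285,287,290)])
E
```

```text
128 [[0.565, -0.168, 0.279], [0.559, -0.168, 0.282], [0.556, -0.175, 0.278], [0.549, -0.181, 0.277]]
130 [[0.556, -0.149, 0.288], [0.564, -0.18, 0.266], [0.557, -0.178, 0.269], [0.55, -0.183, 0.269]]
132 [[0.555, -0.148, 0.282], [0.571, -0.198, 0.245], [0.558, -0.182, 0.26], [0.556, -0.198, 0.25]]
134 [[0.555, -0.15, 0.274], [0.554, -0.16, 0.268], [0.557, -0.18, 0.254], [0.556, -0.199, 0.243]]
136 [[0.556, -0.151, 0.266], [0.554, -0.16, 0.262], [0.554, -0.174, 0.252], [0.557, -0.201, 0.234]]
138 [[0.563, -0.167, 0.247], [0.553, -0.159, 0.255], [0.56, -0.189, 0.233], [0.557, -0.204, 0.225]]
140 [[0.57, -0.184, 0.226], [0.563, -0.182, 0.23], [0.56, -0.19, 0.226], [0.555, -0.199, 0.222]]
142 [[0.569, -0.183, 0.22], [0.564, -0.185, 0.221], [0.559, -0.188, 0.221], [0.557, -0.205, 0.21]]
144 [[0.568, -0.181, 0.214], [0.563, -0.183, 0.215], [0.559, -0.188, 0.213], [0.663, -0.452, -0.002]]
146 [[0.571, -0.188, 0.201], [0.563, -0.185, 0.207], [0.558, -0.187, 0.207], [0.656, -0.438, 0.001]]
148 [[0.583, -0.214, 0.172], [0.576, -0.214, 0.174], [0.569, -0.213, 0.178], [0.564, -0.223, 0.173]]
150 [[0.582, -0.213, 0.165], [0.574, -0.21, 0.17], [0.569, -0.214, 0.17], [0.562, -0.221, 0.167]]
```

>>> step_arm(motion=[[0, 5, 0, 0, 0, 0, 255], [0, 10, 0, 0, 0, 0, 255], [0, 15, 0, 0, 0, 0, 255]])

```text
time_s: 4.97
eef_pos: [0.5659, -0.2102, 0.1641]
eef_rot: [0.002, -0.705, -0.003, 0.709]
wrist_force: [-5.4, 13.3, 2.6]
opening: -0.001
```

>>> step_arm(motion=[[0, 5, 0, 0, 0, 0, 255], [0, 10, 0, 0, 0, 0, 255], [0, 15, 0, 0, 0, 0, 255], [0, 20, 0, 0, 0, 0, 255], [0, 24, 0, 0, 0, 0, 255]])

```text
time_s: 5.6
eef_pos: [0.5656, -0.235, 0.1636]
eef_rot: [0.002, -0.705, -0.003, 0.709]
wrist_force: [-5.3, 11.4, 1.1]
opening: 0.001
```

>>> step_arm(motion=[[0, 3, 0, 0, 0, 0, 255], [0, 6, 0, 0, 0, 0, 255], [0, 6, 0, 0, 0, 0, 255]])

```text
time_s: 5.98
eef_pos: [0.5662, -0.2417, 0.1637]
eef_rot: [0.002, -0.706, -0.002, 0.708]
wrist_force: [-4.3, 8.5, 0.8]
opening: -0.001
```

>>> step_arm(motion=[[0, 3, 0, 0, 0, 0, 255], [0, 5, 0, 0, 0, 0, 255], [0, 5, 0, 0, 0, 0, 255]])

```text
time_s: 6.35
eef_pos: [0.5662, -0.2434, 0.1636]
eef_rot: [0.003, -0.706, -0.005, 0.709]
wrist_force: [-4.0, 19.1, 3.7]
opening: -0.004
```

>>> step_arm(motion=[[0, -15, 0, 0, 0, 0, 255], [0, -35, 0, 0, 0, 0, 255], [-30, -45, 0, 0, 0, 0, 255], [-80, -60, 0, 0, 0, 0, 255], [-100, -100, 0, 0, 0, 0, 255], [-100, -100, 0, 0, 0, 0, 255]])

```text
time_s: 7.1
eef_pos: [0.569, -0.147, 0.2679]
eef_rot: [0.002, 0.709, 0.001, -0.705]
wrist_force: [0.3, -0.1, -0.0]
opening: -0.001
```

```bash
python3 - <<'E'
from h import *
b,d=snap('scene','s4.png'); 
b=cv2.cvtColor(cv2.resize(b[100:200,255:375],None,fx=6,fy=6,interpolation=2),4)
cv2.imwrite('pics/crop4.png',b)
for p in[(.4846,-.2913,.232),(.5657,-.2652,.212)]: print((proj('scene',p)-[255,100])*6)
E
```

```text
[419.57656781 167.26569161]
[246.36984752 180.23527562]
```

View pics/crop4.png

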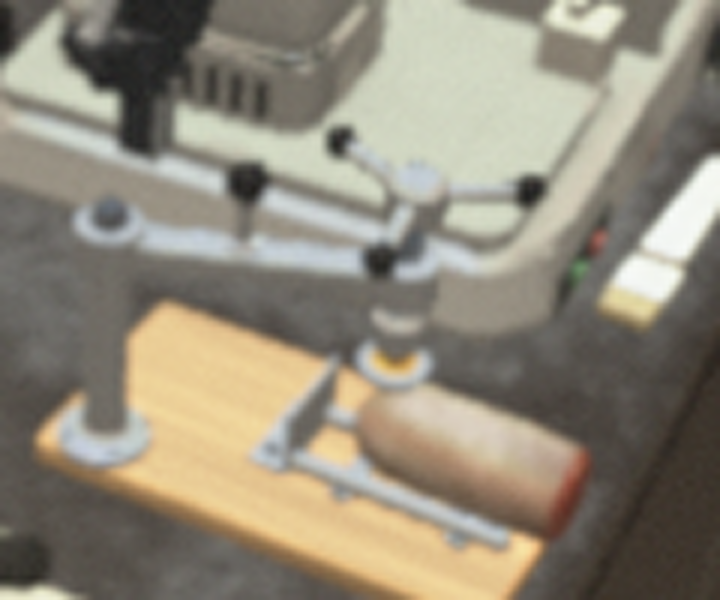

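The arm is home: the knob and hub sit on the predicted pixels. Spoke balls are at crop (342,141), (530,190) and (379,260), with the hub at (420,178).

```bash
python3 - <<'E'
from h import *
d=np.load('pics/s4.png.npy'); f=lambda u,v:(255+u/6-.4,100+v/6-.4)
h=onz('scene',*f(420,180),.2275)[:2]; print('hub',h)
for z in(.213,):
  for u,v in((342,141),(530,190),(379,260)):
    p=onz('scene',*f(u,v),z)[:2]; print(z,p,np.linalg.norm(p-h),np.degrees(np.arctan2(*(p-h)[::-1])))
print('pivot->hub',np.linalg.norm(h-[.6324,-.2444]),np.degrees(np.arctan2(h[1]+.2444,h[0]-.6324)))
for n,(u,v) in dict(hub=(420,178),knob=(246,176)).items():
    U,V=np.round(f(u,v)).astype(int); dd=np.median(d[V-1:V+2,U-1:U+2]); print(n,atd('scene',U,V,dd))
E
```

```text
hub [ 0.48410515 -0.28877693]
0.213 [ 0.53866142 -0.32099785] 0.06336067378158175 -30.566086340243654
0.213 [ 0.43840566 -0.32836999] 0.06046530263675039 -139.09504404871169
0.213 [ 0.4827781  -0.23659986] 0.05219395083366681 91.45692166192362
pivot->hub 0.15479236131680457 -163.3402943887492
hub [ 0.48437362 -0.29274842  0.22713006]
knob [ 0.56443172 -0.26102753  0.2188412 ]
```

>>> step_arm(motion=[[0, 35, 35, 0, 0, 0, 255], [0, 75, 72, 0, 0, 0, 255], [20, 114, 109, 0, 0, 0, 255], [40, 114, 109, 0, 0, 0, 255], [58, 114, 109, 0, 0, 0, 255], [58, 114, 109, 0, 0, 0, 255]])

```text
time_s: 7.9
eef_pos: [0.4578, -0.2621, 0.2044]
eef_rot: [0.001, -0.706, -0.001, 0.708]
wrist_force: [0.6, -0.4, -0.1]
opening: -0.001
```

```bash
python3 - <<'E'
from h import *
o=ctrl.get_obs(); print(o['eef_pos'],o['wrist_force'])
b,d=snap('scene','s5.png')
b=cv2.cvtColor(cv2.resize(b[100:200,255:375],None,fx=6,fy=6,interpolation=2),4)
cv2.imwrite('pics/crop5.png',b)
E
```

```text
[ 0.45776666 -0.26210993  0.20443611] [ 0.55785916 -0.37292518 -0.10290262]
```

View pics/crop5.png

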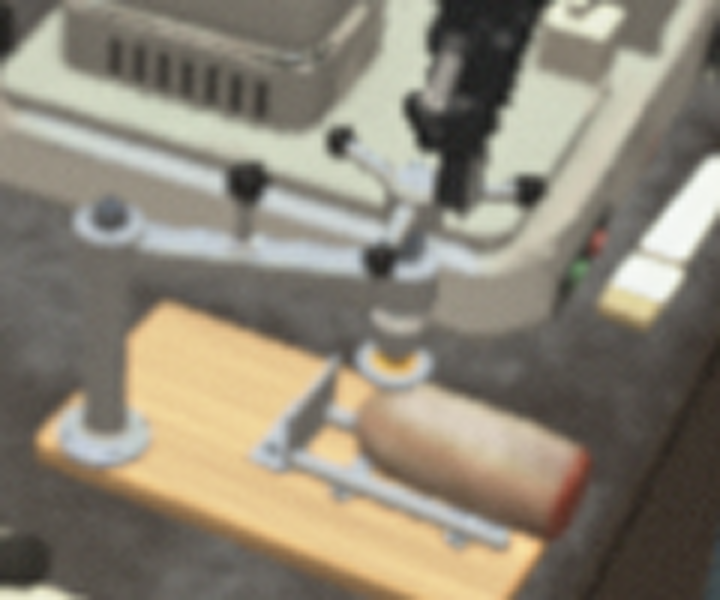

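>>> step_arm(motion=[[20, 0, 0, 0, 0, 0, 255], [40, 0, 0, 0, 0, 0, 255], [40, -7, -13, 0, 0, 0, 255], [40, -10, -26, 0, 0, 0, 255], [41, -7, -39, 0, 0, 0, 255], [41, -1, -51, 0, 0, 0, 255], [41, -1, -51, 0, 0, 0, 255]])

```text
time_s: 8.82
eef_pos: [0.5113, -0.2627, 0.1661]
eef_rot: [0.001, 0.708, 0.0, -0.707]
wrist_force: [-0.4, -0.2, -0.6]
opening: -0.003
```

```bash
cat >> h.py <<'E'
H=np.array([.4843,-.2905])
def spokes(f):
    im,d=snap('scene',f); g=im.max(2)<75
    vv,uu=np.nonzero(g[100:180,290:350]); vv+=100; uu+=290
    c=np.array([atd('scene',u,v,d[v,u]) for u,v in zip(uu,vv)])
    rel=c[:,:2]-H; r=np.hypot(*rel.T); m=(r>.042)&(r<.07)&(c[:,2]<.232)&(c[:,2]>.18); a=np.degrees(np.arctan2(rel[m,1],rel[m,0]))
    hist=np.histogram(a,bins=np.arange(-180,181,10)); print('dark ring',[(int(b),int(n)) for n,b in zip(*hist) if n>1])
    u,v=np.round(proj('scene',[*H,.222])).astype(int); P=[atd('scene',x,y,d[y,x]) for x in range(u-2,u+3) for y in range(v-3,v+2)]
    print('hub',np.round(np.median(P,0),4), 'top90',np.percentile(np.array(P)[:,2],90)); o=ctrl.get_obs(); print(o['eef_pos'],o['wrist_force'])
E
python3 -c "
from h import *
spokes('s6.png')"
```

```text
dark ring [(-100, 4), (20, 7), (30, 3), (50, 12), (60, 14), (130, 10), (140, 9)]
hub [ 0.484  -0.2921  0.2242] top90 0.22534144721726818
[ 0.51059319 -0.26245763  0.16587867] [-0.88613057  0.70316073 -0.11994224]
```

>>> step_arm(motion=[[1, 9, -6, 0, 0, 0, 255], [1, 21, -11, 0, 0, 0, 255], [2, 35, -11, 0, 0, 0, 255], [2, 41, -9, 0, 0, 0, 255], [2, 36, -10, 0, 0, 0, 255], [-40, 36, -10, 0, 0, 0, 255], [-44, 15, 17, 0, 0, 0, 255], [-44, -6, 43, 0, 0, 0, 255], [-20, -6, 43, 0, 0, 0, 255], [4, -6, 43, 0, 0, 0, 255]])

```text
time_s: 10.12
eef_pos: [0.467, -0.2561, 0.1622]
eef_rot: [0.001, 0.708, -0.0, -0.706]
wrist_force: [0.5, -0.5, -0.3]
opening: 0.002
```

```bash
python3 -c "
from h import *
spokes('s7.png')"
```

```text
dark ring [(-180, 11), (-50, 4), (60, 10), (70, 4), (100, 8), (110, 19), (170, 2)]
hub [ 0.4602 -0.2078  0.2826] top90 0.2908519450724304
[ 0.46521673 -0.25460328  0.15835975] [-1.49209272  1.30485019 -2.163453  ]
```

>>> step_arm(motion=[[0, -2, -14, 0, 0, 0, 255], [0, -1, -27, 0, 0, 0, 255], [0, 4, -39, 0, 0, 0, 255], [0, 13, -49, 0, 0, 0, 255], [0, 25, -55, 0, 0, 0, 255], [0, 38, -56, 0, 0, 0, 255], [0, 48, -54, 0, 0, 0, 255], [0, 48, -54, 0, 0, 0, 255], [0, 40, -55, 0, 0, 0, 255]])

```text
time_s: 11.3
eef_pos: [0.5216, -0.2966, 0.1619]
eef_rot: [0.0, 0.707, -0.001, -0.707]
wrist_force: [-0.3, 0.7, 0.3]
opening: 0.003
```

```bash
python3 -c "
from h import *
spokes('s8.png')"
```

```text
dark ring [(-180, 12), (60, 7), (70, 8)]
hub [ 0.4896 -0.3022  0.2155] top90 0.2181328827003413
[ 0.52177154 -0.29491809  0.16185887] [-0.1571631  -0.51423094  0.30227248]
```

>>> step_arm(motion=[[-40, 0, 0, 0, 0, 0, 255], [-46, -5, 5, 0, 0, 0, 255], [-46, -25, 30, 0, 0, 0, 255], [-46, -40, 53, 0, 0, 0, 255], [-20, -40, 53, 0, 0, 0, 255], [5, -40, 53, 0, 0, 0, 255], [5, -40, 53, 0, 0, 0, 255]])

```text
time_s: 12.22
eef_pos: [0.4671, -0.2542, 0.1545]
eef_rot: [0.001, -0.706, -0.002, 0.708]
wrist_force: [0.0, 0.6, -1.1]
opening: 0.001
```

>>> step_arm(motion=[[-1, -2, -14, 0, 0, 0, 255], [-1, -1, -27, 0, 0, 0, 255], [-1, 4, -39, 0, 0, 0, 255], [-1, 13, -48, 0, 0, 0, 255], [-1, 25, -54, 0, 0, 0, 255], [-1, 32, -55, 0, 0, 0, 255]])

```text
time_s: 12.98
eef_pos: [0.5241, -0.2888, 0.1574]
eef_rot: [-0.0, 0.707, 0.0, -0.707]
wrist_force: [-0.2, 2.1, -0.2]
opening: -0.0
```

>>> step_arm(motion=[[0, 7, 0, 0, 0, 0, 255], [0, 16, 2, 0, 0, 0, 255], [0, 16, 2, 0, 0, 0, 255], [0, 8, 0, 0, 0, 0, 255]])

```text
time_s: 13.48
eef_pos: [0.5237, -0.2966, 0.158]
eef_rot: [0.0, 0.707, -0.0, -0.707]
wrist_force: [0.5, 0.5, 0.2]
opening: 0.001
```

```bash
python3 -c "
from h import *
spokes('s9.png')
b=cv2.imread('pics/s9.png'); cv2.imwrite('pics/crop9.png',cv2.resize(b[100:200,255:375],None,fx=6,fy=6,interpolation=2))"
```

```text
dark ring [(-180, 9), (-170, 4), (0, 2), (10, 2), (60, 4), (70, 13)]
hub [ 0.542  -0.4841  0.0847] top90 0.21462727155109432
[ 0.52399965 -0.29500226  0.15790016] [0.06143289 0.90439909 0.30750298]
```

View pics/crop9.png

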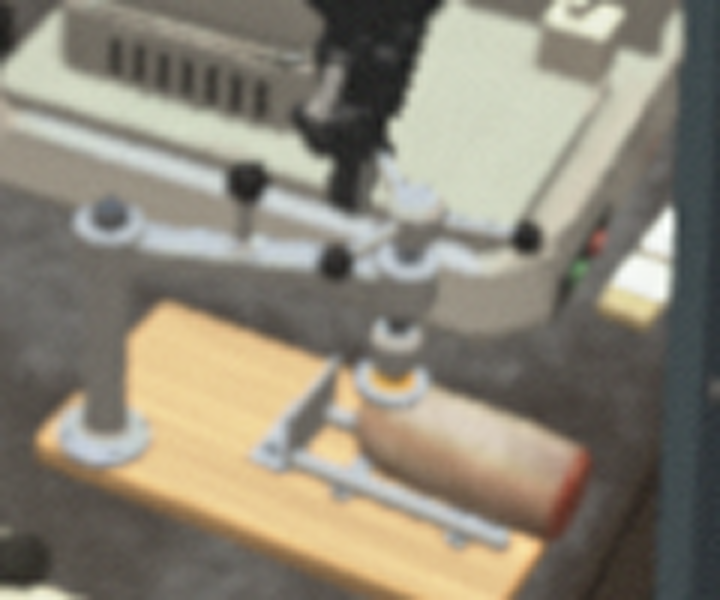

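Foot pad is now on the salami at (393,380), and the knob is unmoved at (246,182), so the arm is still home. Next stroke.

>>> step_arm(motion=[[-40, 0, 0, 0, 0, 0, 255], [-46, -5, 5, 0, 0, 0, 255], [-46, -25, 30, 0, 0, 0, 255], [-46, -40, 54, 0, 0, 0, 255], [-20, -40, 54, 0, 0, 0, 255], [3, -40, 54, 0, 0, 0, 255], [3, -40, 54, 0, 0, 0, 255]])

```text
time_s: 14.4
eef_pos: [0.4682, -0.2544, 0.1526]
eef_rot: [0.001, -0.706, -0.001, 0.708]
wrist_force: [-0.7, -0.1, 0.6]
opening: 0.003
```

>>> step_arm(motion=[[0, -2, -14, 0, 0, 0, 255], [0, -1, -27, 0, 0, 0, 255], [0, 4, -39, 0, 0, 0, 255], [0, 13, -48, 0, 0, 0, 255], [0, 25, -54, 0, 0, 0, 255], [0, 32, -55, 0, 0, 0, 255]])

```text
time_s: 15.15
eef_pos: [0.5252, -0.2887, 0.1544]
eef_rot: [-0.0, 0.707, 0.0, -0.707]
wrist_force: [-0.3, 2.9, 0.3]
opening: 0.001
```

>>> step_arm(motion=[[1, 7, 1, 0, 0, 0, 255], [1, 15, 5, 0, 0, 0, 255], [1, 23, 9, 0, 0, 0, 255], [1, 29, 14, 0, 0, 0, 255], [1, 29, 14, 0, 0, 0, 255]])

```text
time_s: 15.78
eef_pos: [0.5103, -0.3182, 0.1539]
eef_rot: [0.0, 0.707, -0.001, -0.707]
wrist_force: [0.3, 0.1, -0.3]
opening: 0.002
```

>>> step_arm(motion=[[0, -8, -6, 0, 0, 0, 255], [-40, -10, -7, 0, 0, 0, 255], [-90, -10, -7, 0, 0, 0, 255], [-110, -70, -5, 0, 0, 0, 255], [-110, -130, -5, 0, 0, 0, 255], [-110, -130, -5, 0, 0, 0, 255]])

```text
time_s: 16.52
eef_pos: [0.5162, -0.1829, 0.2647]
eef_rot: [0.002, 0.708, 0.002, -0.707]
wrist_force: [0.1, -1.2, -0.9]
opening: 0.002
```

```bash
python3 -c "
from h import *
spokes('s10.png')
b=cv2.imread('pics/s10.png'); cv2.imwrite('pics/crop10.png',cv2.resize(b[100:200,255:375],None,fx=6,fy=6,interpolation=2))"
```

```text
dark ring [(-80, 2), (40, 13), (150, 13), (160, 3)]
hub [ 0.4939 -0.3309  0.199 ] top90 0.20551544578401107
[ 0.51614606 -0.18499307  0.2644463 ] [ 0.6629456  -0.62474732 -0.16300068]
```

View pics/crop10.png

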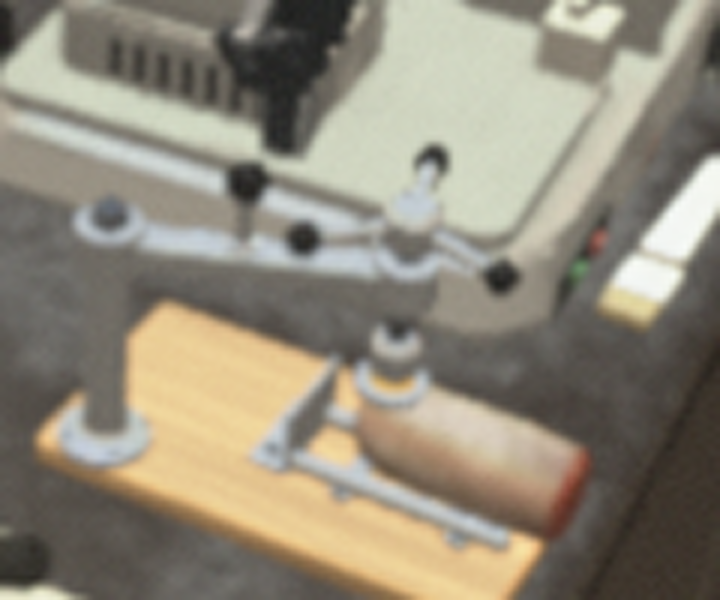

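```bash
python3 - <<'E'
from h import *
for f,cs in(('s4.png',(420,180)),('s10.png',(412,205))):
    d=np.load('pics/'+f+'.npy'); U,V=int(round(255+cs[0]/6-.4)),int(round(100+cs[1]/6-.4))
    P=np.array([atd('scene',x,y,d[y,x]) for x in range(U-2,U+3) for y in range(V-2,V+3)]); print(f,np.median(P,0))
# vertical edges: track hub / sleeve / pad rows by template match between free and now
a=cv2.imread('pics/s4.png',0);b=cv2.imread('pics/s10.png',0);s9=cv2.imread('pics/s9.png',0)
def tr(im,u0,v0,u1,v1):
    k=8;t=cv2.resize(a[v0:v1,u0:u1],None,fx=k,fy=k,interpolation=2);S=cv2.resize(im[v0-3:v1+12,u0-4:u1+5],None,fx=k,fy=k,interpolation=2)
    m=cv2.minMaxLoc(cv2.matchTemplate(S,t,cv2.TM_CCOEFF_NORMED)); return round(m[1],2),m[3][0]/k-4,m[3][1]/k-3
for n,bx in dict(sleeve=(316,150,327,157),pad=(313,158,328,164),knob=(292,125,301,136)).items(): print(n,tr(s9,*bx),tr(b,*bx))
p=lambda z:proj('scene',[*H,z])[1]; print('px/mm',(p(.15)-p(.16))/10)
E
```

```text
s4.png [ 0.48332528 -0.28802608  0.2258968 ]
s10.png [ 0.4880245  -0.29124972  0.20777416]
sleeve (0.89, -0.25, 2.875) (0.88, -0.25, 4.125)
pad (0.74, -0.25, 2.625) (0.68, -0.25, 2.875)
knob (1.0, 0.0, 0.0) (0.97, 0.0, 0.125)
px/mm 0.2548450366854638
```

```bash
python3 -c "
from bench import ctrl
print(ctrl.hand_in())"
```

```text
the job is handed in; nothing more can be done
None
```

The job is done and handed in at about 17 s of the 72 s allowed; the hand-in gives no verdict. I pushed the swing arm home by its knob, then turned the handle clockwise about 530° in four fingertip strokes. I made each stroke on the pivot side so that the push held the arm against its stop.

**Last checks**
- **Arm:** it is still home, with the knob within about 0.1 px of where it stood at the stop.
- **Foot:** the pad came down about 11 mm onto the salami. The stem is about 5.4 mm in by image tracking and 6.6 to 7.3 mm by turn count and hub height. These disagree by up to 2 mm, but all are above the 4 mm needed. I did not measure the press force directly.
- **Salami:** it looks unmoved in its cradle, though I only judged this by eye from the picture.
- **Robot:** it stands clear and touches nothing.

**Discrepancy:** the real tips of the shut fingers ended about 35–38 mm above the reported TCP. Because of this, my first push passed over the knob without touching it. I corrected the height and carried on.

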